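# Seat the new band saw table insert in its sprung bonding nest

### The job

Seat the new pale wooden saw insert in its sprung nest: pick up the steel-footed presser by its wooden handle, set its flat foot on the middle of the pale insert and press squarely down until the plate bottoms out level, and keep it down for a good second. Then lift off and stand the presser upright, wholly on the round cork mat, and let go. Leave the black plate in the other nest unpressed.

Things in the scene. Friction and masses are not known exactly. Their poses are not given: they have to be found in the camera images.
- presser_mid (a point): The presser, standing upright on the bench: a bright steel disc foot (60 mm diameter, 12 mm thick, flat underside) with a round light-brown wooden handle (32 mm diameter, from 12 to 84 mm up) standing on its middle; 84 mm tall in all, about 0.33 kg. This point is on its axis half-way up, 42 mm above the underside; z points up the handle. A brass punch with a slim stem and a black knob stands elsewhere on the bench: it is not the presser.
- pale_plate_top (a point): Centre of the top face of the pale wooden insert, a 90 x 90 mm square with a dark slot and hole, on a sprung plate in a green steel frame (120 x 120 mm, its rim 40 mm above the bench). Unpressed, the face stands 54 mm above the bench; bottomed out, 42 mm, still 2 mm above the rim. z points up out of the face. It moves with the plate, which also rocks a little on its springs if pressed off its middle.
- pale_plate (a joint): How far the pale plate is pressed down, in m: 0 = fully up, 0.012 = bottomed out. The spring pushes back with about 4 N at the top and about 11 N at the stop, and lifts the plate again when let go; the presser's own weight moves it only a few mm.
- mat_top (a point): Centre of the top face of the round cork mat, fixed on the bench: 110 mm diameter, 5 mm thick. z up.
- dark_plate_top (a point): Centre of the top face of the black plate in the second, otherwise identical green nest (same sizes and spring): a bystander.
- dark_plate (a joint): How far the black plate is pressed down, in m: 0 = fully up, 0.012 = bottomed out. To be left alone.
Things that resemble listed ones, but are neither listed nor needed, are in the scene too. There is more than one size of the part that bears presser_mid; the job needs the smaller.

How it is judged:
On the way:
1. the presser's foot, upright and on the middle of the pale insert (within 20 mm), holds the plate level (within 10 degrees) and bottomed out for 0.7 s (value of joint pale_plate above 0.0105 m and angle between each of pale_plate_top, presser_mid's own z axis and vertical below 0.175 rad and horizontal distance between presser_mid and pale_plate_top below 0.02 m and z of presser_mid in the frame of pale_plate_top between 0.036 and 0.048 m), for 0.7 s.
At the end, for the whole second after the job is handed in: The presser stands upright (within 10 degrees) and at rest on the cork mat, its axis within 28 mm of the mat's centre, let go; the pale plate has sprung back up (less than 4 mm down) (horizontal distance between presser_mid and mat_top below 0.028 m and angle between presser_mid's own z axis and vertical below 0.175 rad and z of presser_mid in the frame of mat_top between 0.036 and 0.05 m and linear speed of presser below 0.03 m/s and value of joint pale_plate below 0.004 m); the robot touches nothing.
It fails at once if the black plate is pressed down by more than 6 mm (value of joint dark_plate above 0.006 m).
It also fails if it takes over 51 s, if anything falls off the work surface, if the arm or the gripper's body presses on something with over 40 N, if the wrist force passes 120 N, or if a joint passes its speed limit or range.

### The arm

A 6-joint arm with a two-finger parallel gripper is mounted at the origin on the work surface. World frame = base frame: x ahead of the robot, y to its left, z up, the work surface at z = 0. Lengths are in m, angles in rad, forces in N, time in s.
With the tool pointing down it reaches from about 0.35 to 0.975 m from the base axis. Payload 4.9 kg.
Tool frame: the origin (TCP) lies midway between the tips of the shut fingers; the grasp point (between the pads) lies 19 mm behind it; z points along the fingers, y is the line along which they close (so a half turn about z gives the same grasp; the last joint's range is limited). The gripper opens to 85 mm and grips with 20 to 120 N. Pads are 22 mm wide; open, the fingers measure 114 mm over their backs; the gripper's body (76 mm by 85 mm) begins 54 mm behind the grasp point. The pads swing forward as they close: fully open they stand 13 mm farther back than shut.
Start: joints at [1.097, 0.053, 1.613, -0, 1.476, -0.119], TCP at [0.217, 0.586, 0.231] pointing down, gripper open.
Joint ranges: [-3.01, 3.01], [-1.01, 2.22], [0.06, 2.58], [-1.02, 4.17], [0.09, 2.62], [-3.14, 3.14]. Speed limits (rad/s): [2.57, 2.57, 3.14, 3.14, 3.14, 3.14].

### API

Orientations are given as [roll, pitch, yaw] about the fixed x, y, z axes, in that order (R = Rz(yaw) Ry(pitch) Rx(roll)).
In Python, from bench import bot gives the robot as it stands. The module is installed in compiled form; this text tells all that it offers.
- The arm moves only by the tool carry_out, never from a script. Its argument "series" is a list of rows, each a list of 3 entries, a list of its own where there are three numbers: the shift along the tool's x, y, z in mm, then the turn, a rotation vector about the tool's x, y, z in degrees, then the gripper's target within -1 to 1 (fully open at 1, half-way at 0, shut at -1). A call has 1 to 20 rows; each row is the pose to reach, as a shift and turn from the pose commanded when the call began, along the tool's axes at that moment; what a row does not reach only later rows make up. A row lasts 1/10 s, in which the tool goes at most 50 mm and 8.59 degrees, less where a joint would pass 70% of its speed; a pose out of reach is approached as far as the arm can. A call with a gripper value outside its range is refused whole. The fingers move at their own pace and stop on an object; the grip force is fixed at half the most. Time passes only in rows, so rows that repeat a pose let the fingers close. It gives the time, the measured TCP pose, the force, the opening and the grip force at its end, in the units of the state.
- bot.get_obs(): the state, without advancing time (a new reading comes with each control period).
- bot.camera(name): name is "scene" or "top" or "wrist"; returns a dict with "color" (400x640x3 uint8, red, green, blue), "camera_matrix" (3x3 intrinsics, pixels), "R" (3x3) and "t" (3): a world point X has camera coordinates R X + t. Camera axes: x right, y down, z forward; pixel columns grow to the right and rows downward; lengths in m; the calibration is good to about 2 mm. A picture is of the moment at which its call begins. There is no depth.
- bot.sign_off(): hands the job in; it is judged then, once.
The state is a dict: "time": time; "joints": joint angles; "dq": joint speeds; "joint_torque": joint torques, N m; "ee_pos": TCP position; "eef_rot": TCP orientation; "wrist_force": force on the tool from outside, world axes, zero at the start; "torque": the same for the moment, N m; "finger_gap": opening from 0.0 (shut) to 1.0 (fully open); "grip_force": force on a finger pad.
Only numpy, scipy, OpenCV 4.12 (cv2) and the standard library are available. Lean on these libraries where they do the work, as an engineer would, in place of code of your own. Each camera call takes 0.05 s, during which the arm holds its last target. There are 200 camera calls.

## Working session

There is one attempt and no reset: what is moved stays moved. The work goes in short steps, Python scripts to look and compute and a tool call to move; the robot and the scene stay as the last step left them, time stands still between calls to the robot, and variables do not carry over. Pictures are saved under pics/ and viewed, at most 10 in all, crops included, and the job is handed in when it is done.

Besides the shell and the picture viewer there is one more tool, called after "Call:" as name(argument=value, ...), one argument or row to a line, values as JSON. carry_out: Moves the arm, as the interface text tells. Its arguments: {"type":"object","properties":{"series":{"type":"array"}},"required":["series"]}

```bash
mkdir -p pics; python3 - <<'E'
from bench import bot
import cv2,pickle
o=bot.get_obs();print({k:o[k] for k in('time','ee_pos','eef_rot','wrist_force','finger_gap')})
d={}
for n in('scene','top'):
    c=bot.camera(n);d[n]=c;cv2.imwrite(f'pics/{n}0.png',c['color'][:,:,::-1])
    print(n,(-c['R'].T@c['t']).round(3),c['camera_matrix'][0,0])
pickle.dump(d,open('d0.pkl','wb'))
E
```

```text
{'time': 0.0, 'ee_pos': array([0.21683729, 0.58551565, 0.23005088]), 'eef_rot': array([-3.13954393e+00, -2.07558118e-04,  2.78681708e+00]), 'wrist_force': array([-0.628439  , -0.0638232 , -0.58375808]), 'finger_gap': 1.0004558650320046}
scene [1.168 0.589 0.603] 434.6404448533815
top [ 0.45  -0.044  0.974] 383.4424491278314
```

View pics/scene0.png

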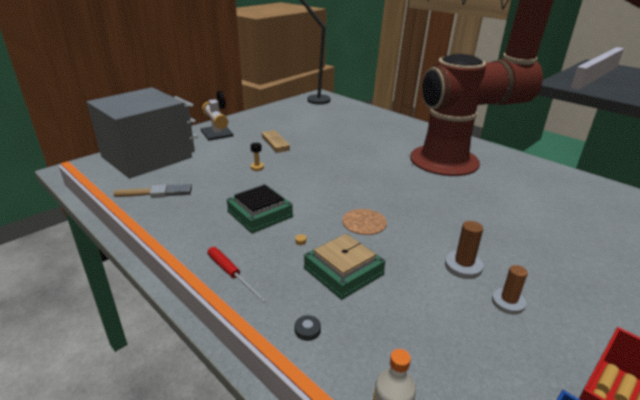

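View pics/top0.png

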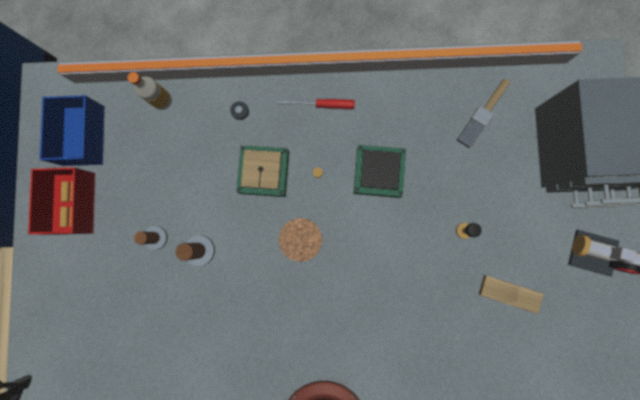

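Candidates for the presser: the small one at top (150,238) / scene (513,290), the big one at top (195,250) / scene (468,250), and the brass punch with a black knob at top (468,230). I choose the small brown-handled one. The pale nest is at top (263,171), the black plate at (380,171) and the cork mat at (300,240).

```bash
cat > h.py <<'E'
import numpy as np,cv2
def ray(c,uv):
    d=c['R'].T@np.linalg.inv(c['camera_matrix'])@np.array([uv[0],uv[1],1.]);return -c['R'].T@c['t'],d
def onz(c,uv,z):
    o,d=ray(c,uv);return o+d*(z-o[2])/d[2]
def tri(c1,u1,c2,u2):
    P=[c['camera_matrix']@np.c_[c['R'],c['t']] for c in(c1,c2)]
    X=cv2.triangulatePoints(P[0],P[1],np.float64(u1),np.float64(u2)).ravel();return X[:3]/X[3]
def blobs(img,lo,hi,roi,amin=30):
    x0,y0,x1,y1=roi;h=cv2.cvtColor(img[y0:y1,x0:x1],cv2.COLOR_RGB2HSV)
    m=cv2.inRange(h,np.array(lo),np.array(hi));cs,_=cv2.findContours(m,cv2.RETR_EXTERNAL,cv2.CHAIN_APPROX_NONE,offset=(x0,y0))
    return sorted([c for c in cs if cv2.contourArea(c)>amin],key=cv2.contourArea,reverse=True)
E
python3 - <<'E'
from h import *
import pickle
d=pickle.load(open('d0.pkl','rb'));T,S=d['top'],d['scene']
def hsv(c,u,v): return cv2.cvtColor(c['color'][v:v+1,u:u+1],cv2.COLOR_RGB2HSV)[0,0]
for n,c,pts in(('T',T,[(150,238),(162,240),(120,250),(300,240),(250,160),(240,170)]),('S',S,[(514,283),(500,303),(365,222),(345,250),(320,268),(560,250)])):
    print(n,[(p,hsv(c,*p).tolist()) for p in pts])
a=cv2.resize(T['color'][215:275,120:230],None,fx=7,fy=7,interpolation=cv2.INTER_CUBIC)[:300,:]
b=cv2.resize(S['color'][255:315,440:550],None,fx=7,fy=7,interpolation=cv2.INTER_CUBIC)[:,:]
a=cv2.resize(T['color'][215:270,120:230],(770,290));b=cv2.resize(S['color'][215:315,440:550],(330,300))
b=cv2.copyMakeBorder(b,0,0,0,440,cv2.BORDER_CONSTANT)
cv2.imwrite('pics/crop.png',np.vstack([a,b])[:,:,::-1])
E
```

```text
T [((150, 238), [11, 70, 51]), ((162, 240), [104, 35, 146]), ((120, 250), [95, 23, 132]), ((300, 240), [14, 94, 144]), ((250, 160), [19, 83, 148]), ((240, 170), [77, 99, 98])]
S [((514, 283), [12, 154, 68]), ((500, 303), [107, 26, 158]), ((365, 222), [13, 110, 171]), ((345, 250), [16, 82, 59]), ((320, 268), [72, 107, 67]), ((560, 250), [101, 21, 135])]
```

View pics/crop.png

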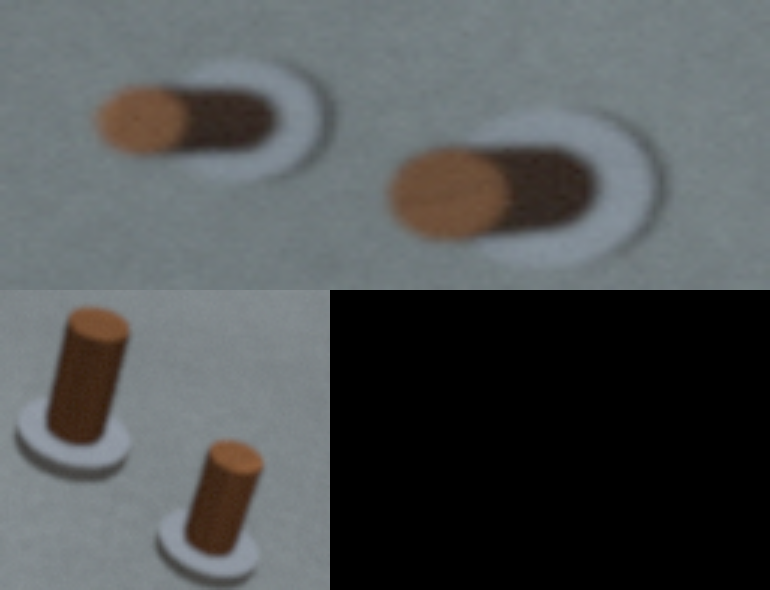

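The crop shows both handles with their steel feet. The left/nearer one is clearly smaller, with its top-face centre near top (140,238) / scene (518,271). Measuring it by masks next.

```bash
python3 - <<'E'
from h import *
import pickle
d=pickle.load(open('d0.pkl','rb'));T,S=d['top'],d['scene']
def cen(c):
    m=cv2.moments(c);return np.array([m['m10']/m['m00'],m['m01']/m['m00']])
def best(c,lo,hi,roi):
    b=blobs(c['color'],lo,hi,roi)[0];b=cv2.convexHull(b);return cen(b),cv2.minAreaRect(b),b
R={}
for nm,rt,rs in(('small',(125,215,172,262),(490,255,535,320)),('big',(172,225,222,275),(440,210,488,280))):
    t=best(T,(5,60,78),(20,255,255),rt);s=best(S,(5,60,92),(20,255,255),rs)
    X=tri(T,t[0],S,s[0]);print(nm,'top',t[0],t[1][1],s[0],s[1][1],X,'onz.084:',onz(T,t[0],X[2])[:2])
    f=blobs(T['color'],(98,25,138),(120,60,255),rt,20)
    p=np.vstack(f); h=cv2.convexHull(p); 
    W=np.array([onz(T,q,.012)[:2] for q in h[:,0]]);(cx,cy),r=cv2.minEnclosingCircle(np.float32(W));print(' foot',cx,cy,r)
t=best(T,(8,60,90),(22,255,255),(270,205,330,275));s=best(S,(8,60,90),(22,255,255),(335,200,395,236))
print('mat',t[:2],s[:2],tri(T,t[0],S,s[0]),onz(T,t[0],.005),onz(S,s[0],.005))
t=best(T,(12,40,90),(28,255,255),(235,140,292,200));s=best(S,(8,40,85),(28,255,255),(305,232,385,278))
X=tri(T,t[0],S,s[0]);print('plate',t[:2],s[:2],X,onz(T,t[0],.054),onz(S,s[0],.054))
b=cv2.boxPoints(t[1]);print(np.array([onz(T,q,.054)[:2] for q in b]).round(4).tolist())
t=best(T,(60,80,40),(95,255,160),(230,135,295,205));b=cv2.boxPoints(t[1]);W=np.array([onz(T,q,.04)[:2] for q in b]);print('frame',t[:2],W.mean(0),W.round(4).tolist())
E
```

```text
small top [140.18181818 237.5030303 ] (11.0, 12.0) [518.44200244 270.40781441] (17.8885440826416, 9.838699340820312) [0.46399468 0.41839491 0.08099   ] onz.084: [0.46394524 0.41848219]
 foot 0.4654664993286133 0.4198969602584839 0.02894284948706627
big top [183.88564477 251.35117599] (16.0, 16.0) [472.59150327 226.00980392] (10.0, 19.0) [0.42959942 0.30351954 0.10598785] onz.084: [0.4294975  0.30368317]
 foot 0.4294140040874481 0.3075128197669983 0.03831364959478378
mat (array([299.98207885, 239.35412186]), ((300.0000305175781, 239.50001525878906), (41.719295501708984, 41.719295501708984), 45.0)) (array([364.10662048, 221.33891455]), ((364.0, 221.5), (25.0, 44.0), 90.0)) [0.45033647 0.04745658 0.00144837] [0.4497449  0.04783813 0.005     ] [0.45509829 0.05015583 0.005     ]
plate (array([260.70348259, 169.04800995]), ((260.66900634765625, 168.972412109375), (37.03828430175781, 37.03828430175781), 4.763641834259033)) (array([344.41800643, 253.44492081]), ((344.8000183105469, 253.1000213623047), (35.77708435058594, 53.218414306640625), 63.43495178222656)) [0.62509435 0.13649737 0.04776341] [0.62332596 0.13595095 0.054     ] [0.63166271 0.14107703 0.054     ]
[[0.5833, 0.1855], [0.6747, 0.1774], [0.6639, 0.0863], [0.573, 0.0952]]
frame (array([262.40084093, 170.69290664]), ((262.3248596191406, 170.4517822265625), (47.45053482055664, 46.88056182861328), 4.085616588592529)) [0.62265312 0.13481683] [[0.57, 0.1983], [0.6876, 0.1893], [0.6749, 0.0707], [0.5581, 0.0809]]
```

```bash
cat >> h.py <<'E'
def shift(o,target,yaw=None):
    from scipy.spatial.transform import Rotation as Ro
    R=Ro.from_euler('xyz',o['eef_rot']);s=R.inv().apply(np.array(target)-o['ee_pos'])*1000
    up=Ro.from_euler('xyz',[np.pi,0,o['eef_rot'][2] if yaw is None else yaw])
    return s.round(1),(R.inv()*up).as_rotvec(degrees=True).round(2)
E
python3 -c "
from h import *
from bench import bot
print(shift(bot.get_obs(),[.4645,.419,.19]))"
```

```text
(array([-290.1,  -70.1,   40.2]), array([-0.11, -0.01,  0.  ]))
```

Call:
carry_out(
  series=[
    [[-40,-10,5],[0,0,0],1],
    [[-80,-20,10],[0,0,0],1],
    [[-120,-30,16],[0,0,0],1],
    [[-160,-40,22],[0,0,0],1],
    [[-200,-50,28],[0,0,0],1],
    [[-240,-60,34],[-0.1,0,0],1],
    [[-275,-66,40],[-0.1,0,0],1],
    [[-290,-70,40],[-0.1,0,0],1],
    [[-290,-70,40],[-0.1,0,0],1],
    [[-290,-70,40],[-0.1,0,0],1],
  ],
)

```text
time: 1.1
ee_pos: [0.464, 0.4202, 0.1914]
eef_rot: [3.14, -0.001, 2.787]
wrist_force: [0.5, 0.7, 0.2]
finger_gap: 0.999
grip_force: 0.0
```

```bash
python3 - <<'E'
from h import *
from bench import bot
import pickle
o=bot.get_obs();c=bot.camera('wrist');pickle.dump((o,c),open('w1.pkl','wb'))
cv2.imwrite('pics/w1.png',c['color'][:,:,::-1]);print(o['ee_pos'],o['eef_rot'],o['time'],shift(o,[.4645,.419,.036]))
E
```

```text
[0.46404609 0.42019179 0.19136842] [ 3.13968760e+00 -8.45467595e-04  2.78698745e+00] 1.1 (array([ -1. ,  -1.3, 155.4]), array([ 0.11, -0.05, -0.  ]))
```

View pics/w1.png

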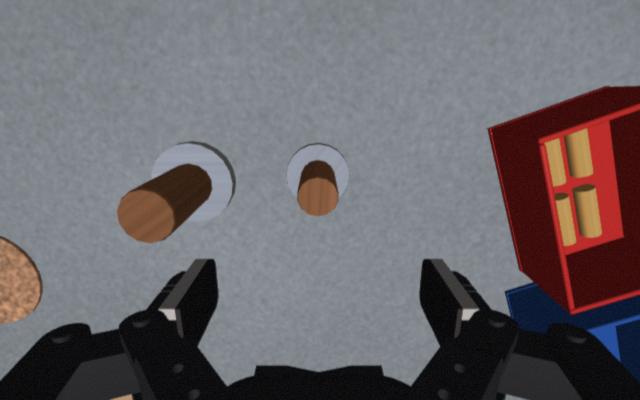

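The wrist view shows the small presser at (318,195), centred between the fingers. The big one is at (145,215) and the red tray is clear on the right.

```bash
python3 - <<'E'
from h import *
import pickle
o,c=pickle.load(open('w1.pkl','rb'));d=pickle.load(open('d0.pkl','rb'))
b=blobs(c['color'],(5,60,80),(20,255,255),(280,140,355,225))
h=cv2.convexHull(b[0]);e=cv2.minEnclosingCircle(h);print(e,[cv2.contourArea(x) for x in b])
print(onz(c,e[0],.084),tri(c,e[0],d['top'],[140.2,237.5]),tri(c,e[0],d['scene'],[518.44,270.4]))
f=blobs(c['color'],(98,25,130),(125,80,255),(280,135,355,220),20);W=np.float32([onz(c,q,.012)[:2] for q in cv2.convexHull(np.vstack(f))[:,0]]);print(cv2.minEnclosingCircle(W))
E
```

```text
((317.36956787109375, 196.02174377441406), 20.284120559692383) [1180.5]
[0.46395743 0.42026063 0.084     ] [0.46452675 0.41951386 0.0794244 ] [0.46482104 0.41902867 0.08151117]
((0.4651482105255127, 0.41972848773002625), 0.029939183965325356)
```

Call:
carry_out(
  series=[
    [[-1,-0.5,20],[0,0,0],1],
    [[-1,-0.5,50],[0,0,0],1],
    [[-1,-0.5,80],[0,0,0],1],
    [[-1,-0.5,110],[0,0,0],1],
    [[-1,-0.5,135],[0,0,0],1],
    [[-1,-0.5,150],[0,0,0],1],
    [[-1,-0.5,155],[0,0,0],1],
    [[-1,-0.5,155],[0,0,0],1],
    [[-1,-0.5,155],[0,0,0],-1],
    [[-1,-0.5,155],[0,0,0],-1],
    [[-1,-0.5,155],[0,0,0],-1],
    [[-1,-0.5,155],[0,0,0],-1],
    [[-1,-0.5,155],[0,0,0],-1],
    [[-1,-0.5,155],[0,0,0],-1],
    [[-1,-0.5,155],[0,0,0],-1],
    [[-1,-0.5,155],[0,0,0],-1],
  ],
)

```text
time: 2.75
ee_pos: [0.4661, 0.4191, 0.0374]
eef_rot: [3.14, 0.001, 2.787]
wrist_force: [-1.9, -2.3, 5.6]
finger_gap: 0.362
grip_force: 59.2
```

Call:
carry_out(
  series=[
    [[0,0,-15],[0,0,0],-1],
    [[0,0,-40],[0,0,0],-1],
    [[0,0,-65],[0,0,0],-1],
    [[0,0,-90],[0,0,0],-1],
    [[0,0,-105],[0,0,0],-1],
    [[0,0,-110],[0,0,0],-1],
    [[0,0,-110],[0,0,0],-1],
  ],
)

```text
time: 3.45
ee_pos: [0.4655, 0.419, 0.1465]
eef_rot: [3.139, 0.0, 2.787]
wrist_force: [0.4, -0.6, -4.3]
finger_gap: 0.363
grip_force: 60.0
```

```bash
python3 -c "
from h import *
from bench import bot
print(shift(bot.get_obs(),[.6245,.1355,.14]))"
```

```text
(array([-247.5, -210.6,    6.1]), array([0.13, 0.01, 0.  ]))
```

Call:
carry_out(
  series=[
    [[-15,-13,0],[0,0,0],-1],
    [[-40,-34,0],[0,0,0],-1],
    [[-70,-60,0],[0,0,0],-1],
    [[-100,-85,0],[0,0,0],-1],
    [[-130,-111,0],[0,0,0],-1],
    [[-160,-136,0],[0,0,0],-1],
    [[-190,-162,0],[0,0,0],-1],
    [[-220,-187,0],[0,0,0],-1],
    [[-238,-203,0],[0,0,0],-1],
    [[-247.5,-210.5,0],[0.1,0,0],-1],
    [[-247.5,-210.5,0],[0.1,0,0],-1],
    [[-247.5,-210.5,0],[0.1,0,0],-1],
    [[-247.5,-210.5,0],[0.1,0,0],-1],
  ],
)

```text
time: 4.75
ee_pos: [0.6236, 0.1369, 0.1454]
eef_rot: [-3.142, -0.001, 2.788]
wrist_force: [-0.4, 0.1, -4.1]
finger_gap: 0.36
grip_force: 60.1
```

```bash
python3 - <<'E'
from h import *
from bench import bot
import pickle
o=bot.get_obs();d={n:bot.camera(n) for n in('wrist','scene')};pickle.dump((o,d),open('w2.pkl','wb'))
a=d['wrist']['color'];b=d['scene']['color'][160:360,220:480]
b=cv2.resize(b,(780,600))
a=cv2.resize(a,(360,225));b=cv2.resize(b,(420,323));b=b;a=cv2.copyMakeBorder(a,0,98,0,0,cv2.BORDER_CONSTANT)
cv2.imwrite('pics/w2.png',np.hstack([a,b])[:,:,::-1]);print(o['ee_pos'],o['eef_rot'],o['wrist_force'],o['time'])
E
```

```text
[0.62362431 0.13689713 0.14540869] [-3.14157830e+00 -1.20833211e-03  2.78834841e+00] [-0.41052988  0.07911559 -4.08381578] 4.75
```

View pics/w2.png

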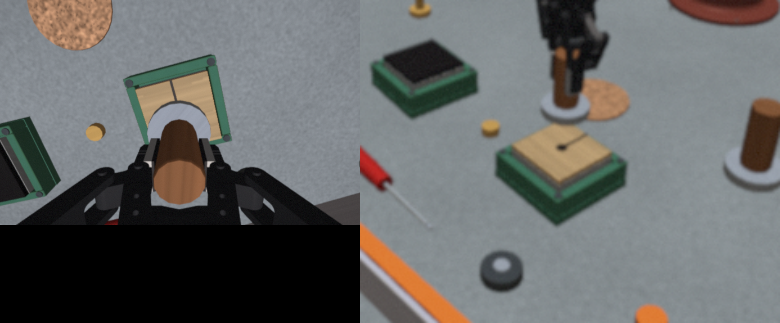

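The presser hangs upright in the grip, with its foot over the pale insert (wrist-view foot at about (180,125) of the inset). I'll lower it now.

Call:
carry_out(
  series=[
    [[0,0,12],[0,0,0],-1],
    [[0,0,28],[0,0,0],-1],
    [[0,0,42],[0,0,0],-1],
    [[0,0,50],[0,0,0],-1],
    [[0,0,55],[0,0,0],-1],
    [[0,0,58],[0,0,0],-1],
    [[0,0,61],[0,0,0],-1],
    [[0,0,63],[0,0,0],-1],
    [[0,0,63],[0,0,0],-1],
    [[0,0,63],[0,0,0],-1],
  ],
)

```text
time: 5.85
ee_pos: [0.6247, 0.1356, 0.0838]
eef_rot: [3.141, 0.0, 2.787]
wrist_force: [-5.7, -0.4, 3.6]
finger_gap: 0.358
grip_force: 60.9
```

Call:
carry_out(
  series=[
    [[0,0,1.5],[0,0,0],-1],
    [[0,0,3],[0,0,0],-1],
    [[0,0,4.5],[0,0,0],-1],
    [[0,0,4.5],[0,0,0],-1],
    [[0,0,4.5],[0,0,0],-1],
  ],
)

```text
time: 6.35
ee_pos: [0.6248, 0.1356, 0.0793]
eef_rot: [3.141, 0.001, 2.787]
wrist_force: [-5.0, -0.2, 7.5]
finger_gap: 0.359
grip_force: 61.4
```

Call:
carry_out(
  series=[
    [[0,0,1],[0,0,0],-1],
    [[0,0,2],[0,0,0],-1],
    [[0,0,2],[0,0,0],-1],
    [[0,0,2],[0,0,0],-1],
  ],
)

```text
time: 6.75
ee_pos: [0.6253, 0.1355, 0.0792]
eef_rot: [3.141, 0.001, 2.787]
wrist_force: [-8.7, -1.3, 12.9]
finger_gap: 0.356
grip_force: 62.0
```

```bash
python3 - <<'E'
from h import *
from bench import bot
o=bot.get_obs();c=bot.camera('scene');print(o['ee_pos'],o['wrist_force'],o['torque'])
cv2.imwrite('pics/s3.png',cv2.resize(c['color'][170:310,270:420],(750,600),interpolation=cv2.INTER_CUBIC)[:,:,::-1][:600])
E
```

```text
[0.62526419 0.13547351 0.07918897] [-8.72205842 -1.25710015 12.88577232] [-0.29998775  1.97614378 -0.04384071]
```

View pics/s3.png

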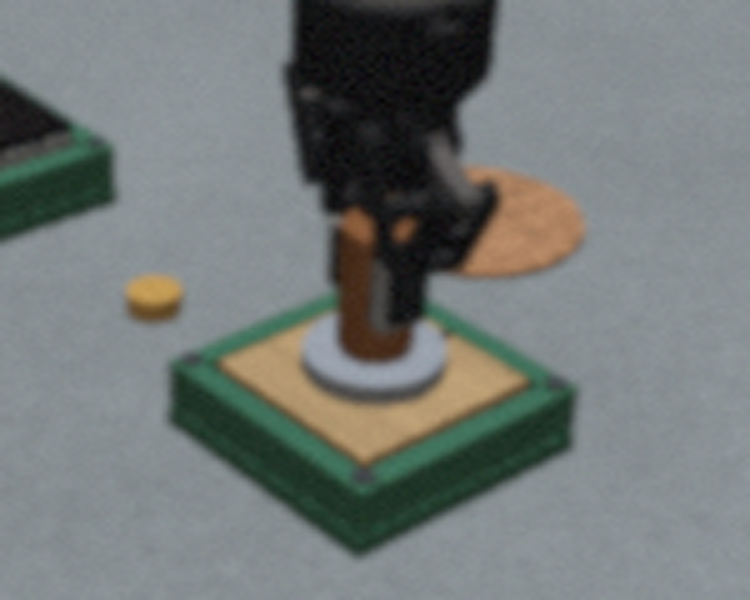

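The picture shows the foot flat on the middle of the insert (crop (375,345)) and the plate level, almost flush with the green rim. The TCP stopped descending while the force rose, so it has bottomed out. I'll hold it there.

Call:
carry_out(
  series=[
    [[0,0,1],[0,0,0],-1],
    [[0,0,1],[0,0,0],-1],
    [[0,0,1],[0,0,0],-1],
    [[0,0,1],[0,0,0],-1],
    [[0,0,1],[0,0,0],-1],
    [[0,0,1],[0,0,0],-1],
    [[0,0,1],[0,0,0],-1],
    [[0,0,1],[0,0,0],-1],
    [[0,0,1],[0,0,0],-1],
    [[0,0,1],[0,0,0],-1],
    [[0,0,1],[0,0,0],-1],
    [[0,0,1],[0,0,0],-1],
    [[0,0,1],[0,0,0],-1],
    [[0,0,1],[0,0,0],-1],
    [[0,0,1],[0,0,0],-1],
    [[0,0,1],[0,0,0],-1],
  ],
)

```text
time: 8.4
ee_pos: [0.6255, 0.1355, 0.0791]
eef_rot: [3.142, 0.001, 2.787]
wrist_force: [-9.7, -1.9, 17.1]
finger_gap: 0.361
grip_force: 62.4
```

Call:
carry_out(
  series=[
    [[0,0,-3],[0,0,0],-1],
    [[0,0,-8],[0,0,0],-1],
    [[0,0,-14],[0,0,0],-1],
    [[0,0,-24],[0,0,0],-1],
    [[0,0,-40],[0,0,0],-1],
    [[0,0,-58],[0,0,0],-1],
    [[0,0,-68],[0,0,0],-1],
    [[0,0,-68],[0,0,0],-1],
  ],
)

```text
time: 9.2
ee_pos: [0.6264, 0.1358, 0.1469]
eef_rot: [3.139, 0.005, 2.787]
wrist_force: [0.3, -0.7, -2.8]
finger_gap: 0.357
grip_force: 60.3
```

```bash
python3 - <<'E'
from h import *
from bench import bot
import pickle
o=bot.get_obs();c=bot.camera('wrist');pickle.dump((o,c),open('w4.pkl','wb'))
print(shift(o,[.452,.0475,.14]),o['time'])
s=bot.camera('scene');cv2.imwrite('pics/s4.png',cv2.resize(s['color'][150:310,270:420],(560,600))[:,:,::-1])
E
```

```text
(array([ 132.9, -143.4,    5.8]), array([0.15, 0.31, 0.  ])) 9.2
```

View pics/s4.png

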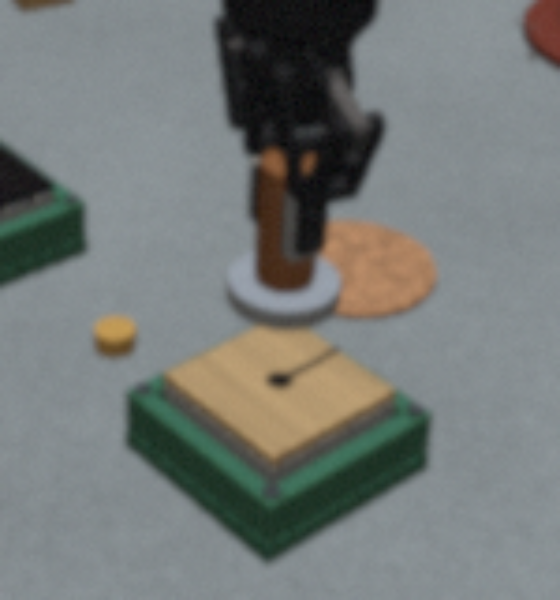

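The insert has sprung back up, and the presser is upright in the grip at crop (285,270). On to the mat.

Call:
carry_out(
  series=[
    [[10,-11,0],[0,0,0],-1],
    [[30,-32,0],[0,0,0],-1],
    [[54,-58,0],[0,0.1,0],-1],
    [[78,-84,0],[0,0.1,0],-1],
    [[102,-110,0],[0,0.2,0],-1],
    [[122,-132,0],[0,0.3,0],-1],
    [[133,-143.5,5],[0,0.3,0],-1],
    [[133,-143.5,20],[0.1,0.3,0],-1],
    [[133,-143.5,40],[0.1,0.3,0],-1],
    [[133,-143.5,60],[0.1,0.3,0],-1],
    [[133,-143.5,75],[0.1,0.3,0],-1],
    [[133,-143.5,85],[0.1,0.3,0],-1],
    [[133,-143.5,85],[0.1,0.3,0],-1],
    [[133,-143.5,85],[0.1,0.3,0],-1],
  ],
)

```text
time: 10.7
ee_pos: [0.4501, 0.0473, 0.0583]
eef_rot: [-3.14, -0.006, 2.787]
wrist_force: [-0.1, -0.3, -3.4]
finger_gap: 0.356
grip_force: 60.5
```

```bash
python3 - <<'E'
from h import *
from bench import bot
o=bot.get_obs();s=bot.camera('top');w=bot.camera('wrist');print(shift(o,[.452,.0475,.0425]),o['ee_pos'])
a=cv2.resize(s['color'][180:300,230:370],(420,360));b=cv2.resize(w['color'],(380,238));b=cv2.copyMakeBorder(b,0,122,0,0,cv2.BORDER_CONSTANT)
cv2.imwrite('pics/s5.png',np.hstack([a,b])[:,:,::-1])
E
```

```text
(array([-1.8,  0.8, 15.8]), array([-0.1 , -0.32,  0.  ])) [0.45013677 0.04733638 0.05830881]
```

View pics/s5.png

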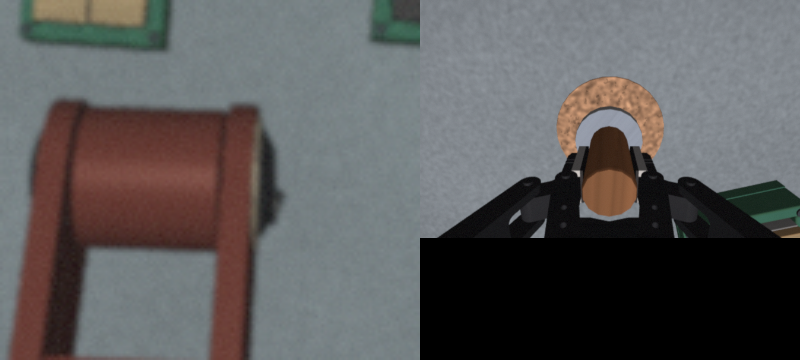

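The wrist view shows the foot centred over the mat, near (610,130).

Call:
carry_out(
  series=[
    [[0,0,5],[0,-0.3,0],-1],
    [[0,0,9],[0,-0.3,0],-1],
    [[0,0,12],[0,-0.3,0],-1],
    [[0,0,14],[0,-0.3,0],-1],
    [[0,0,15.5],[0,-0.3,0],-1],
    [[0,0,15.5],[0,-0.3,0],-1],
    [[0,0,15.5],[0,-0.3,0],-1],
  ],
)

```text
time: 11.5
ee_pos: [0.4499, 0.0472, 0.043]
eef_rot: [-3.14, 0.0, 2.787]
wrist_force: [-0.2, 0.4, -3.9]
finger_gap: 0.363
grip_force: 61.0
```

Not quite touching yet, so I'll lower it in small steps.

Call:
carry_out(
  series=[
    [[0,0,0.7],[0,0,0],-1],
    [[0,0,1.4],[0,0,0],-1],
    [[0,0,1.4],[0,0,0],-1],
  ],
)

```text
time: 11.8
ee_pos: [0.4502, 0.0471, 0.0425]
eef_rot: [-3.14, 0.0, 2.787]
wrist_force: [-3.7, -0.7, 5.0]
finger_gap: 0.359
grip_force: 61.4
```

Contact. Release and retreat.

Call:
carry_out(
  series=[
    [[0,0,0],[0,0,0],-0.3],
    [[0,0,0],[0,0,0],0],
    [[0,0,0],[0,0,0],0.5],
    [[0,0,0],[0,0,0],1],
    [[0,0,0],[0,0,0],1],
    [[0,0,0],[0,0,0],1],
    [[0,0,0],[0,0,0],1],
    [[0,0,0],[0,0,0],1],
    [[0,0,-10],[0,0,0],1],
    [[0,0,-25],[0,0,0],1],
    [[0,0,-50],[0,0,0],1],
    [[0,0,-80],[0,0,0],1],
    [[0,0,-115],[0,0,0],1],
    [[0,0,-150],[0,0,0],1],
    [[0,0,-170],[0,0,0],1],
    [[0,0,-170],[0,0,0],1],
    [[0,0,-170],[0,0,0],1],
  ],
)

```text
time: 13.5
ee_pos: [0.4499, 0.0475, 0.2117]
eef_rot: [-3.14, 0.001, 2.787]
wrist_force: [0.5, -0.3, -1.6]
finger_gap: 1.0
grip_force: 0.0
```

```bash
python3 - <<'E'
from h import *
from bench import bot
o=bot.get_obs();s=bot.camera('scene');w=bot.camera('wrist');print(o['time'],o['ee_pos'],o['finger_gap'],o['grip_force'])
f=blobs(w['color'],(98,25,130),(125,80,255),(200,80,440,300),60)
h=cv2.convexHull(f[0]);W=np.float32([onz(w,q,.017)[:2] for q in h[:,0]]);print('foot',cv2.minEnclosingCircle(W))
b=blobs(w['color'],(8,60,90),(22,255,255),(120,0,520,330),500);W=np.float32([onz(w,q,.005)[:2] for q in cv2.convexHull(b[0])[:,0]]);print('mat',cv2.minEnclosingCircle(W))
a=cv2.resize(s['color'][150:310,270:420],(375,400));b=cv2.resize(w['color'],(400,250));b=cv2.copyMakeBorder(b,0,150,0,0,cv2.BORDER_CONSTANT)
cv2.imwrite('pics/s6.png',np.hstack([a,b])[:,:,::-1])
E
```

```text
13.5 [0.4499083  0.04748511 0.21173753] 1.0001328941113952 0.0
foot ((0.4484376907348633, 0.04791657626628876), 0.028765032067894936)
mat ((0.45028409361839294, 0.04914030060172081), 0.05463565140962601)
```

View pics/s6.png

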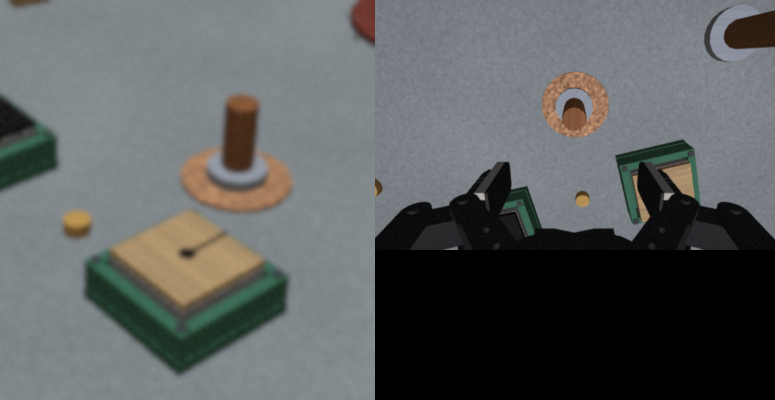

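The presser stands upright in the middle of the mat (scene crop (240,135)), about 2 mm off centre. The insert is up and the gripper is clear.

```bash
python3 -c "
from bench import bot
print(bot.sign_off())"
```

```text
the job is handed in; nothing more can be done
None
```

The job is handed in: I pressed the pale insert down to its stop and held it for about 1.6 s, it has sprung back up, and the smaller presser now stands let go about 2 mm off the cork mat's centre; I never touched the black plate, and no verdict came back.

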